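Set out the sowing place

TASK

Set out the sowing place with the four things that lie along the front edge of the worktop: lay the wooden dibber on top of the seed tray, along the middle one of its three long rows of cells, and the marker pen in front of it, along the long row nearest you. Stand the kitchen timer on the middle of the closed green tin's lid, and set the spoon rest on the worktop midway between the tray and the tin, clear of both and level with the middle of the tray, its handle pointing towards you. Leave the tray and tin where they are and the glass and the saucer undisturbed.

Things in the scene. Friction and masses are not known exactly. Their poses are not given: they have to be found in the camera images.
- seed_tray: Black 12-cell sowing tray on a green drip base, 228 x 174 mm; does not move. Origin: centre of its underside; x along its long side, to the robot's left (within 0.15 rad), y along its short side, towards the robot. Three long rows of cells run along x, middle lines at y = -52, 0, +52 mm (+52: nearest the robot). Things laid on it rest on the cell rims, 58 mm above the worktop. Left or right of the tin.
- seed_tin: Closed green hinged seed tin next to the tray (not the one in the far left corner), 109 (x) x 154 (y) mm, lid top flat at 66 mm; does not move. Origin at the centre of its underside; x points away from the robot (within 0.15 rad), y to the left. It stands beside the tray, about 120 to 185 mm of free worktop between them.
- dibber_center (a point): In the front row: centre of the turned wooden dibber, a tapered wooden stick with its long axis y (point and grip at the ends), 134 mm long, 20 mm wide across x where it is gripped and 23 mm high; this point lies 11.5 mm above its underside. Loose, 45 g.
- marker_center (a point): In the front row (another, farther left, is not meant): centre of the black and white marker pen, long axis y, 135 mm long, 16 mm thick; this point lies 8 mm above its underside. Loose, may roll a little.
- timer_center (a point): In the front row: centre of the round red and white wind-up kitchen timer, 66 mm in diameter, 43 mm high; this point is on its axis 21.5 mm above its underside, z up. Its dial (60 mm in diameter, from 17 to 43 mm height) can be gripped and does not turn. Loose, 110 g.
- rest_grip (a point): In the front row: middle of the handle of the cream, red-lipped ceramic spoon rest (148 x 69 mm, 30 to 36 mm high): grip it here, across y; handle 30 mm wide, 77 mm long, solid from 12 to 30 mm height; this point is 21 mm above its underside. x points along the handle, away from the bowl. The middle of the rest's length lies 33 mm from here towards the bowl. Loose, 160 g.
- rest_bowl (a point): Centre of the round bowl (67 mm in diameter, 18 mm high) of the same spoon rest, 71 mm from the handle's middle; this point is 9 mm above the worktop; same axes.
- tumbler: Bystander: clear drinking glass behind the work, 81 mm in diameter, 92 mm high; origin at the centre of its underside.
- saucer: Bystander: blue saucer left of the work, 160 mm in diameter, 28 mm high; origin at the centre of its underside.
There are look-alikes about, which are no part of the job. Leave any blue or purple look-alike of the part that bears timer_center alone.

How it is judged:
At the end, for the whole second after the job is handed in: Dibber on the middle row, marker on the nearest row (14 mm across, 35 mm along, 0.2 rad); timer upright on the tin within 15 mm of its middle; spoon rest upright between, 16 mm clear of both, handle to the robot (0.5 rad), level with the tray's middle (50 mm); all at rest (height (world z) of dibber_center between 0.062 and 0.08 m and y of dibber_center in the frame of seed_tray between -0.014 and 0.014 m and x of dibber_center in the frame of seed_tray between -0.035 and 0.035 m and angle between the y axis of each of dibber_center, marker_center and the x axis of seed_tray, either way round below 0.2 rad and height (world z) of marker_center between 0.06 and 0.076 m and y of marker_center in the frame of seed_tray between 0.038 and 0.066 m and x of marker_center in the frame of seed_tray between -0.035 and 0.035 m and horizontal distance between timer_center and seed_tin below 0.015 m and angle between timer_center's own z axis and vertical below 0.1 rad and height (world z) of timer_center between 0.08 and 0.096 m and height (world z) of rest_grip between 0.015 and 0.027 m and angle between rest_grip's own z axis and vertical below 0.12 rad and y of rest_bowl in the frame of seed_tray between -0.095 and 0.045 m and angle between the x axis of rest_grip and the y axis of seed_tray, either way round below 0.5 rad and ((x of seed_tin in the frame of seed_tray above 0 m and y of seed_tray in the frame of rest_grip above 0 m and x of rest_bowl in the frame of seed_tray above 0.1615 m and x of rest_grip in the frame of seed_tray above 0.143 m and y of rest_bowl in the frame of seed_tin below -0.1265 m and y of rest_grip in the frame of seed_tin below -0.108 m) or (x of seed_tin in the frame of seed_tray below 0 m and y of seed_tray in the frame of rest_grip below 0 m and x of rest_bowl in the frame of seed_tray below -0.1615 m and x of rest_grip in the frame of seed_tray below -0.143 m and y of rest_bowl in the frame of seed_tin above 0.1265 m and y of rest_grip in the frame of seed_tin above 0.108 m)) and linear speed of each of timer, dibber, spoon_rest, marker below 0.02 m/s); the robot touches nothing.
It fails at once if the glass or the saucer is disturbed (moved 25 mm, or the glass tipped) (distance of any of tumbler, saucer from where it was at the start of the episode above 0.025 m or angle between tumbler's own z axis and vertical above 0.3 rad).
It also fails if it takes over 99 s, if anything falls off the work surface, if the arm or the gripper's body presses on something with over 40 N, if the wrist force passes 120 N, or if a joint passes its speed limit or range.

ROBOT

A 6-joint arm with a two-finger parallel gripper is mounted at the origin on a cart in front of the work surface, level with it; the furniture and walls round the work are solid. World frame = base frame: x ahead of the robot, y to its left, z up, the work surface at z = 0. Lengths are in m, angles in rad, forces in N, time in s.
With the tool pointing down it reaches from about 0.225 to 0.875 m from the base axis. Payload 3.4 kg.
Tool frame: the origin (TCP) lies between the finger pads; the fingertips stand 25 mm ahead of it and the grasp point (between the pads) lies 6 mm ahead of it (manip.tips_ahead is the distance from the TCP to the fingertips, in m); z points along the fingers, x is the direction in which the jaws open and shut, and the axes are right-handed (so a half turn about z gives the same grasp; the last joint's range is limited). The gripper opens to 85 mm and grips with 20 to 120 N. Pads are 22 mm wide; open, the fingers measure 114 mm over their backs; the gripper's body (76 mm by 85 mm) begins 54 mm behind the grasp point. The pads swing forward as they close: fully open they stand 13 mm farther back than shut.
Start: joints at [-1.288, 0.276, 1.505, -0, 1.361, -0.121], TCP at [0.226, -0.529, 0.256] pointing down, gripper open.
Joint ranges: [-2.89, 2.89], [-0.75, 2.08], [0.22, 2.7], [-1.18, 4.32], [0.11, 2.71], [-2.7, 2.7]. Speed limits (rad/s): [2.57, 2.57, 3.14, 3.14, 3.14, 3.14].

INTERFACE

Orientations are given as a unit quaternion [w, x, y, z].
In Python, from rig import manip gives the robot as it stands. The module is installed in compiled form; this text tells all that it offers.
- The arm moves only by the tool send_rows, never from a script. Its argument "plan" is a list of rows, each an object with "linear": the shift along the tool's x, y, z in m, a list of three; "delta_rot": the turn, a rotation vector about the tool's x, y, z in degrees, a list of three; "fingers": the finger opening in m, from 0 to 0.0854. A call has 1 to 12 rows; each row shifts and turns the pose as measured when the row begins, along the tool's axes as they then stand; what a row does not reach is not made up. A row lasts 1/12 s, in which the tool goes at most 41.7 mm and 7.16 degrees, less where a joint would pass 70% of its speed; a pose out of reach is approached as far as the arm can. A call with a gripper value outside its range is refused whole. The fingers move at their own pace and stop on an object; "force" is the grip in N (left out, the last holds). Time passes only in rows, so rows that do not move let the fingers close. It gives the time, the measured TCP pose, the force and the opening at its end, in the units of the state.
- manip.get_state(): the state, without advancing time (a new reading comes with each control period).
- manip.get_image(name): name is "scene" or "top" or "wrist"; returns the picture (384x512x3 uint8, red, green, blue); there is no depth.
- manip.camera_info(name): a dict with "K" (3x3 intrinsics, pixels), "rvec" (rotation vector, rad) and "tvec" (3), from world to camera coordinates, as OpenCV has them. Camera axes: x right, y down, z forward; pixel columns grow to the right and rows downward; lengths in m; the calibration is good to about 2 mm. A picture is of the moment at which its call begins: read the wrist's pose just before it. camera_info takes no time and is no camera call; for the wrist camera it gives the pose at the moment of the call.
- manip.sign_off(): hands the job in, once; it reports no verdict.
Trained networks look in the newest picture that a camera, given by its name, has taken for a name from the list of things; names that differ only in an ending like _2 or _b are one class to them, and where a whole thing is asked for, a point or a joint stands for the part that bears it (a point fixed in the world has none). Each returns a list of dicts, best first, with "p" (0 to 1); they miss things now and then, are a little off and sometimes report something else, mostly with a low value. They report only what shows in the picture. A call takes as long as a camera call. They do not tell look-alikes from the thing itself.
- manip.find_in(thing, camera): "extent" ([left, top, right, bottom] in pixels, round what is visible of it).
- manip.masks_of(thing, camera): "pixels" (384x512 bool, what is visible of it) and "extent" ([left, top, right, bottom] in pixels, round what is visible of it).
The state is a dict: "clock": time; "qpos": joint angles; "qd": joint speeds; "effort": joint torques, N m; "position": TCP position; "ee_rot": TCP orientation; "contact_force": force on the tool from outside, world axes, zero at the start; "moment": the same for the moment, N m; "width": finger opening in m.
Only numpy, scipy, OpenCV 4.12 (cv2) and the standard library are available. Lean on these libraries where they do the work, as an engineer would, in place of code of your own. Each camera call takes 0.05 s, during which the arm holds its last target. There are 200 camera calls.

## Working session

There is one attempt and no reset: what is moved stays moved. The work goes in short steps, Python scripts to look and compute and a tool call to move; the robot and the scene stay as the last step left them, time stands still between calls to the robot, and variables do not carry over. Pictures are saved under pics/ and viewed, about 12 in all and at most 16, crops included, and the job is handed in when it is done.

Besides the shell and the picture viewer there is one more tool, called after "Call:" as name([rows], argument=value, ...), one row to a line, values as JSON. send_rows: Moves the arm, as the interface text tells. Its arguments: {"type":"object","properties":{"plan":{"type":"array","items":{"type":"object","properties":{"linear":{"type":"array","items":{"type":"number"}},"delta_rot":{"type":"array","items":{"type":"number"}},"fingers":{"type":"number"}}}},"force":{"type":"number"}},"required":["plan"]}

```bash
mkdir -p pics; cat > h.py <<'E'
from rig import manip
import numpy as np, cv2
def cam(n):
    c=manip.camera_info(n);return np.array(c["K"],float),cv2.Rodrigues(np.array(c["rvec"],float))[0],np.array(c["tvec"],float).ravel()
def unproj(n,pts,z):
    K,R,t=cam(n);p=np.c_[np.atleast_2d(pts).astype(float),np.ones(len(np.atleast_2d(pts)))]
    d=(np.linalg.inv(K)@p.T).T@R;c=-R.T@t
    return c+d*((z-c[2])/d[:,2])[:,None]
def proj(n,P):
    K,R,t=cam(n);q=(np.atleast_2d(P)@R.T+t)@K.T;return q[:,:2]/q[:,2:]
def save(n,f):
    im=manip.get_image(n);cv2.imwrite(f"pics/{f}.png",im[:,:,::-1]);return im
E
python3 - <<'E'
from h import *
s=manip.get_state();print({k:np.round(v,3) for k,v in s.items()})
a=save("top","top0");b=save("scene","scene0")
for n in("top","scene"):
  K,R,t=cam(n);print(n,np.round(-R.T@t,3))
for o,z in dict(seed_tray=.058,seed_tin=.066,dibber_center=.0115,marker_center=.008,timer_center=.043,rest_grip=.02,tumbler=0.05,saucer=.02).items():
  for r in manip.masks_of(o,"top")[:3]:
    m=r["pixels"].astype(np.uint8);ys,xs=np.nonzero(m)
    rc=cv2.minAreaRect(np.c_[xs,ys].astype(np.float32))
    w=unproj("top",cv2.boxPoints(rc),z)[:,:2]
    print(o,round(r["p"],2),np.round(r["extent"]),"ctr",np.round(w.mean(0),3),"box",np.round(w,3).tolist())
E
```

```text
{'clock': np.float64(0.0), 'qpos': array([-1.288,  0.277,  1.506, -0.   ,  1.361, -0.121]), 'qd': array([ 0.   , -0.   ,  0.001, -0.001,  0.001,  0.   ]), 'effort': array([ 0.0000e+00, -4.1678e+01, -2.4581e+01,  0.0000e+00,  1.1000e-02,
       -0.0000e+00]), 'position': array([ 0.226, -0.528,  0.255]), 'ee_rot': array([-0.001,  0.835, -0.551, -0.001]), 'contact_force': array([ 0.671, -0.298,  0.519]), 'moment': array([ 0.057,  0.036, -0.051]), 'width': np.float64(0.085)}
top [0.43  0.194 1.163]
scene [0.188 0.906 0.706]
seed_tray 0.73 [270. 107. 296. 139.] ctr [0.802 0.085] box [[0.799, 0.147], [0.867, 0.08], [0.806, 0.023], [0.739, 0.091]]
seed_tray 0.57 [290. 144. 374. 212.] ctr [ 0.628 -0.062] box [[0.558, 0.065], [0.73, 0.039], [0.699, -0.192], [0.527, -0.161]]
seed_tin 0.95 [181. 153. 237. 194.] ctr [0.647 0.294] box [[0.701, 0.376], [0.707, 0.218], [0.593, 0.213], [0.587, 0.368]]
seed_tin 0.35 [ 99. 177. 149. 231.] ctr [0.562 0.541] box [[0.637, 0.618], [0.635, 0.47], [0.487, 0.466], [0.488, 0.611]]
dibber_center 0.73 [344. 246. 391. 256.] ctr [ 0.42  -0.165] box [[0.421, -0.10
[... 354 characters left out ...]
 [0.524 0.252] box [[0.555, 0.283], [0.554, 0.222], [0.493, 0.222], [0.494, 0.283]]
timer_center 0.62 [249. 211. 272. 231.] ctr [0.51  0.147] box [[0.539, 0.175], [0.539, 0.117], [0.481, 0.118], [0.481, 0.176]]
timer_center 0.61 [293. 243. 314. 264.] ctr [0.425 0.031] box [[0.457, 0.061], [0.456, 0.0], [0.394, 0.002], [0.395, 0.063]]
rest_grip 0.56 [156. 237. 204. 263.] ctr [0.428 0.393] box [[0.454, 0.465], [0.463, 0.326], [0.401, 0.321], [0.393, 0.459]]
tumbler 0.63 [272. 104. 298. 138.] ctr [0.804 0.079] box [[0.853, 0.117], [0.853, 0.039], [0.756, 0.042], [0.756, 0.119]]
saucer 0.8 [ 99. 178. 147. 231.] ctr [0.566 0.555] box [[0.531, 0.652], [0.668, 0.591], [0.599, 0.456], [0.464, 0.52]]
```

View pics/top0.png

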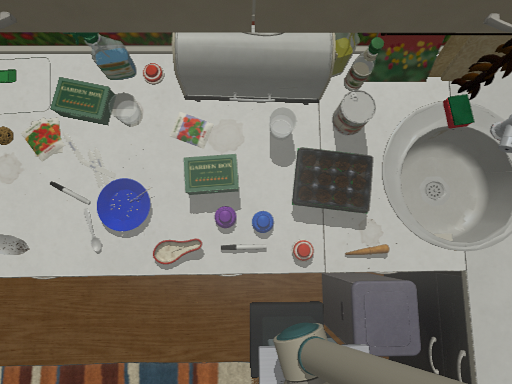

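View pics/scene0.png

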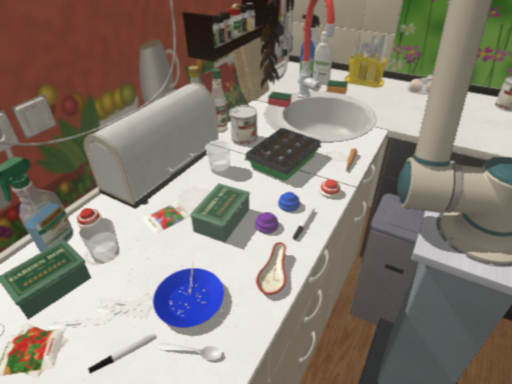

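Top view: up is +x and left is +y. The tray is at px (333,180), the tin at (211,174), the dibber at (368,251), the red timer at (303,250), the marker at (243,248), and the spoon rest at (177,250) with its bowl to the left. The blue and purple timers must stay where they are. I'll align the jaws with world x, then go over the dibber.

Call:
send_rows([
  {"linear": [0, 0, 0], "delta_rot": [0, 0, -6.7], "fingers": 0.085},
  {"linear": [0, 0, 0], "delta_rot": [0, 0, -6.7], "fingers": 0.085},
  {"linear": [0, 0, 0], "delta_rot": [0, 0, -6.7], "fingers": 0.085},
  {"linear": [0, 0, 0], "delta_rot": [0, 0, -6.7], "fingers": 0.085},
  {"linear": [0, 0, 0], "delta_rot": [0, 0, -6.7], "fingers": 0.085},
  {"linear": [0, 0, 0], "delta_rot": [0, 0, -6.7], "fingers": 0.085},
  {"linear": [0, 0, 0], "delta_rot": [0, 0, -6.7], "fingers": 0.085},
  {"linear": [0, 0, 0], "delta_rot": [0, 0, -6.7], "fingers": 0.085},
  {"linear": [0, 0, 0], "delta_rot": [0, 0, -6.7], "fingers": 0.085},
  {"linear": [0, 0, 0], "delta_rot": [0, 0, -6.7], "fingers": 0.085},
])

```text
clock: 1.33
position: [0.2259, -0.5287, 0.2566]
ee_rot: [0.0, 1.0, 0.029, 0.0]
contact_force: [-0.2, -0.3, -0.6]
width: 0.0851
```

Call:
send_rows([
  {"linear": [0.016, -0.03, 0], "delta_rot": [0, 0, 0], "fingers": 0.085},
  {"linear": [0.016, -0.03, 0], "delta_rot": [0, 0, 0], "fingers": 0.085},
  {"linear": [0.016, -0.03, 0], "delta_rot": [0, 0, 0], "fingers": 0.085},
  {"linear": [0.016, -0.03, 0], "delta_rot": [0, 0, 0], "fingers": 0.085},
  {"linear": [0.016, -0.03, 0], "delta_rot": [0, 0, 0], "fingers": 0.085},
  {"linear": [0.016, -0.03, 0], "delta_rot": [0, 0, 0], "fingers": 0.085},
  {"linear": [0.016, -0.03, 0], "delta_rot": [0, 0, 0], "fingers": 0.085},
  {"linear": [0.016, -0.03, 0], "delta_rot": [0, 0, 0], "fingers": 0.085},
  {"linear": [0.016, -0.03, 0], "delta_rot": [0, 0, 0], "fingers": 0.085},
  {"linear": [0.016, -0.03, 0], "delta_rot": [0, 0, 0], "fingers": 0.085},
  {"linear": [0.016, -0.03, 0], "delta_rot": [0, 0, 0], "fingers": 0.085},
  {"linear": [0.016, -0.03, 0], "delta_rot": [0, 0, 0], "fingers": 0.085},
])

```text
clock: 2.33
position: [0.3999, -0.1504, 0.2549]
ee_rot: [0.004, 1.0, 0.025, 0.002]
contact_force: [0.4, -0.3, -0.3]
width: 0.0855
```

```bash
cat >> h.py <<'E'
def heading():
    q=manip.get_state()["ee_rot"];w,x,y,z=q
    return np.degrees(np.arctan2(2*(x*y+w*z),1-2*(y*y+z*z)))
def go(tx,ty,tz,h=None):
    s=manip.get_state();p=np.array(s["position"]);hd=heading();a=np.radians(hd)
    d=np.array([tx,ty,tz])-p;dr=0 if h is None else -(h-hd)
    print("t",round(s["clock"],2),"pos",p.round(4),"hd",round(hd,2),"w",round(s["width"],4),"f",np.round(s["contact_force"],1))
    print("tool shift",np.round([np.cos(a)*d[0]+np.sin(a)*d[1],np.sin(a)*d[0]-np.cos(a)*d[1],-d[2]],4),"rotz",round(dr,1))
def find(o,n,z,k=2):
    for r in manip.masks_of(o,n)[:k]:
        ys,xs=np.nonzero(r["pixels"]);rc=cv2.minAreaRect(np.c_[xs,ys].astype(np.float32))
        w=unproj(n,cv2.boxPoints(rc),z)[:,:2];e=[w[1]-w[0],w[2]-w[1]];e=sorted(e,key=np.linalg.norm)
        L=e[1];print(o,n,round(r["p"],2),np.round(r["extent"]),"ctr",w.mean(0).round(4),"size",np.round([np.linalg.norm(v) for v in e],3),"long axis deg",round(np.degrees(np.arctan2(L[1],L[0]))%180,1))
E
python3 - <<'E'
from h import *
save("wrist","w0");K,R,t=cam("wrist");print(np.round(-R.T@t,3))
find("dibber_center","wrist",.0115);find("seed_tray","wrist",.058)
go(.42,-.165,.1,0)
E
```

```text
[ 0.397 -0.066  0.372]
dibber_center wrist 0.74 [268. 112. 291. 230.] ctr [ 0.4237 -0.1599] size [0.023 0.134] long axis deg 96.2
seed_tray wrist 0.84 [385.   0. 508. 212.] ctr [ 0.5706 -0.088 ] size [0.106 0.19 ] long axis deg 106.2
t 2.48 pos [ 0.4001 -0.1499  0.2548] hd 3.15 w 0.085 f [-0.1  0.   0.3]
tool shift [0.019  0.0162 0.1548] rotz 3.2
```

View pics/w0.png

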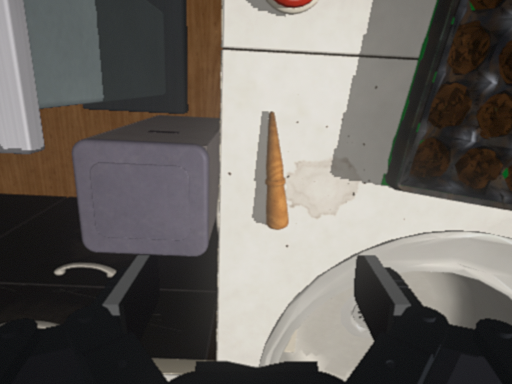

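The dibber runs from (271,112) to (278,229) px, and the measured 23 × 134 mm matches what was given. Its centre is (0.424,-0.160) with the axis at 96°. I'll go down onto it.

Call:
send_rows([
  {"linear": [0.012, 0.006, 0.01], "delta_rot": [0, 0, -1.5], "fingers": 0.06},
  {"linear": [0.012, 0.006, 0.03], "delta_rot": [0, 0, -1.5], "fingers": 0.06},
  {"linear": [0, 0, 0.035], "delta_rot": [0, 0, 0], "fingers": 0.06},
  {"linear": [0, 0, 0.035], "delta_rot": [0, 0, 0], "fingers": 0.06},
  {"linear": [0, 0, 0.035], "delta_rot": [0, 0, 0], "fingers": 0.06},
  {"linear": [0, 0, 0.03], "delta_rot": [0, 0, 0], "fingers": 0.06},
  {"linear": [0, 0, 0.01], "delta_rot": [0, 0, 0], "fingers": 0.06},
  {"linear": [0, 0, 0], "delta_rot": [0, 0, 0], "fingers": 0.06},
])

```text
clock: 3.15
position: [0.4299, -0.1741, 0.0674]
ee_rot: [0.011, 0.999, 0.053, 0.007]
contact_force: [-0.2, -0.9, 0.0]
width: 0.0599
```

```bash
python3 - <<'E'
from h import *
manip.get_image("wrist");find("dibber_center","wrist",.0115,1)
go(.4237,-.160,.027,6)
E
```

```text
dibber_center wrist 0.66 [223.  86. 266. 320.] ctr [ 0.4243 -0.1669] size [0.021 0.139] long axis deg 94.2
t 3.25 pos [ 0.4311 -0.1744  0.0695] hd 6.08 w 0.0598 f [ 0.2 -0.1  0.3]
tool shift [-0.0059 -0.0151  0.0425] rotz 0.1
```

```bash
cat >> h.py <<'E'
from scipy.spatial.transform import Rotation as Ro
def go(tx,ty,tz,h=0):
    s=manip.get_state();p=np.array(s["position"]);q=np.array(s["ee_rot"]);R=Ro.from_quat(np.r_[q[1:],q[0]])
    T=Ro.from_euler("z",h,degrees=True)*Ro.from_quat([1,0,0,0])
    print("t",round(s["clock"],2),"pos",p.round(4),"hd",round(heading(),2),"w",round(s["width"],4),"f",np.round(s["contact_force"],1))
    print("shift",R.inv().apply(np.array([tx,ty,tz])-p).round(4),"rotv",(R.inv()*T).as_rotvec(degrees=True).round(1))
E
python3 -c "
from h import *
go(.4243,-.166,.027,5)"
```

```text
t 3.25 pos [ 0.4311 -0.1744  0.0695] hd 6.08 w 0.0598 f [ 0.2 -0.1  0.3]
shift [-0.0066 -0.0102  0.0421] rotv [ 1.4 -0.9  1.1]
```

Call:
send_rows([
  {"linear": [-0.006, -0.009, 0.01], "delta_rot": [1.4, -0.9, 1], "fingers": 0.06},
  {"linear": [0, 0, 0.018], "delta_rot": [0, 0, 0], "fingers": 0.06},
  {"linear": [0, 0, 0.01], "delta_rot": [0, 0, 0], "fingers": 0.06},
  {"linear": [0, 0, 0], "delta_rot": [0, 0, 0], "fingers": 0.06},
])

```text
clock: 3.58
position: [0.4271, -0.1691, 0.0341]
ee_rot: [0.002, 0.999, 0.041, 0.004]
contact_force: [-0.4, 0.1, -0.7]
width: 0.0598
```

```bash
python3 -c "
from h import *
go(.4243,-.166,.027,5)"
```

```text
t 3.58 pos [ 0.4271 -0.1691  0.0341] hd 4.74 w 0.0598 f [-0.4  0.1 -0.7]
shift [-0.0026 -0.0033  0.0071] rotv [ 0.2 -0.5 -0.3]
```

Call:
send_rows([
  {"linear": [-0.002, -0.003, 0.007], "delta_rot": [0, 0, 0], "fingers": 0.06},
  {"linear": [0, 0, 0], "delta_rot": [0, 0, 0], "fingers": 0.0},
  {"linear": [0, 0, 0], "delta_rot": [0, 0, 0], "fingers": 0.0},
  {"linear": [0, 0, 0], "delta_rot": [0, 0, 0], "fingers": 0.0},
  {"linear": [0, 0, 0], "delta_rot": [0, 0, 0], "fingers": 0.0},
  {"linear": [0, 0, 0], "delta_rot": [0, 0, 0], "fingers": 0.0},
], force=30)

```text
clock: 4.08
position: [0.4265, -0.167, 0.03]
ee_rot: [0.003, 0.999, 0.041, 0.007]
contact_force: [0.8, -0.8, -0.4]
width: 0.0194
```

Call:
send_rows([
  {"linear": [0, 0, -0.02], "delta_rot": [0, 0, 0], "fingers": 0.0},
  {"linear": [0, 0, -0.035], "delta_rot": [0, 0, 0], "fingers": 0.0},
  {"linear": [0, 0, -0.035], "delta_rot": [0, 0, 0], "fingers": 0.0},
  {"linear": [0, 0, -0.035], "delta_rot": [0, 0, 0], "fingers": 0.0},
  {"linear": [0, 0, -0.02], "delta_rot": [0, 0, 0], "fingers": 0.0},
  {"linear": [0.015, -0.008, -0.01], "delta_rot": [0, 0, 0], "fingers": 0.0},
  {"linear": [0.03, -0.016, 0], "delta_rot": [0, 0, 0], "fingers": 0.0},
  {"linear": [0.03, -0.016, 0], "delta_rot": [0, 0, 0], "fingers": 0.0},
  {"linear": [0.03, -0.016, 0], "delta_rot": [0, 0, 0], "fingers": 0.0},
  {"linear": [0.02, -0.01, 0], "delta_rot": [0, 0, 0], "fingers": 0.0},
  {"linear": [0, 0, 0], "delta_rot": [0, 0, 0], "fingers": 0.0},
  {"linear": [0, 0, 0], "delta_rot": [0, 0, 0], "fingers": 0.0},
])

```text
clock: 5.08
position: [0.5485, -0.0867, 0.1981]
ee_rot: [0.004, 0.999, 0.039, 0.01]
contact_force: [-1.1, -0.5, -0.8]
width: 0.0193
```

```bash
python3 - <<'E'
from h import *
im=save("wrist","w1");find("seed_tray","wrist",.058,1);find("dibber_center","wrist",.1,1)
save("top","top1");find("seed_tray","top",.058,2)
go(.628,-.062,.15,-5)
E
```

```text
seed_tray wrist 0.67 [235.   0. 512. 304.] ctr [ 0.634  -0.0645] size [0.168 0.214] long axis deg 79.4
t 5.33 pos [ 0.547  -0.0879  0.1982] hd 4.34 w 0.0197 f [ 0.3  0.4 -0.7]
shift [ 0.0818 -0.0201  0.0496] rotv [ 0.4 -1.2  9.3]
```

View pics/w1.png

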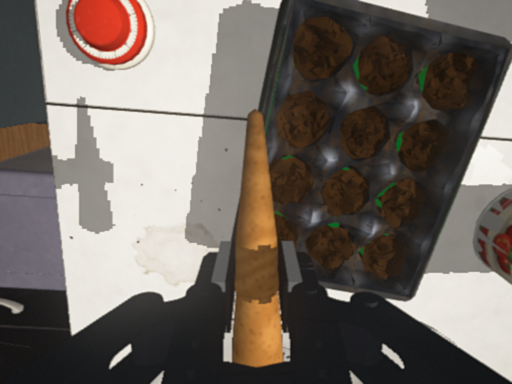

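The dibber is held. Tray corners are at about (288,0), (508,40) and (411,298) px. The soil of the middle row runs (385,65), (366,133), (346,190), (330,245).

```bash
python3 - <<'E'
from h import *
c=unproj("wrist",[[288,0],[508,40],[411,298],[276,285]],.058)[:,:2];print(c.round(4))
rows=[unproj("wrist",r,.05)[:,:2] for r in ([[322,47],[303,120],[292,180]],[[385,65],[366,133],[346,190],[330,245]],[[449,80],[422,146],[398,202],[383,255]])]
for r in rows: d=r[-1]-r[0];print(r.mean(0).round(4),np.degrees(np.arctan2(-d[1],-d[0])).round(1), r.round(3).tolist())
# top camera, rim outline from dark mask
im=cv2.imread("pics/top0.png");g=cv2.cvtColor(im,cv2.COLOR_BGR2GRAY)[135:225,280:385]
m=(g<95).astype(np.uint8);n,l,st,ce=cv2.connectedComponentsWithStats(m);k=1+st[1:,4].argmax()
ys,xs=np.nonzero(l==k);rc=cv2.minAreaRect(np.c_[xs+280,ys+135].astype(np.float32))
w=unproj("top",cv2.boxPoints(rc),.05)[:,:2];print("top",w.mean(0),w.round(3).tolist(),st[k])
E
```

```text
[[ 0.5608  0.0466]
 [ 0.7185  0.034 ]
 [ 0.6958 -0.1806]
 [ 0.5734 -0.1748]]
[ 0.5831 -0.031 ] 83.8 [[0.589, 0.02], [0.582, -0.032], [0.578, -0.081]]
[ 0.6278 -0.0626] 82.4 [[0.637, 0.012], [0.632, -0.039], [0.624, -0.086], [0.618, -0.137]]
[ 0.6754 -0.0695] 81.7 [[0.688, 0.005], [0.679, -0.046], [0.669, -0.094], [0.666, -0.144]]
top [ 0.62898583 -0.06299179] [[0.556, 0.062], [0.73, 0.038], [0.702, -0.191], [0.528, -0.161]] [  12   13   81   65 4397]
```

Call:
send_rows([
  {"linear": [0.013, -0.004, 0], "delta_rot": [0.2, -0.6, 4], "fingers": 0.0},
  {"linear": [0.025, -0.007, 0.01], "delta_rot": [0.2, -0.6, 4], "fingers": 0.0},
  {"linear": [0.025, -0.007, 0.02], "delta_rot": [0, 0, 3.7], "fingers": 0.0},
  {"linear": [0.018, -0.005, 0.02], "delta_rot": [0, 0, 0], "fingers": 0.0},
  {"linear": [0, 0, 0.02], "delta_rot": [0, 0, 0], "fingers": 0.0},
  {"linear": [0, 0, 0], "delta_rot": [0, 0, 0], "fingers": 0.0},
  {"linear": [0, 0, 0], "delta_rot": [0, 0, 0], "fingers": 0.0},
])

```text
clock: 5.92
position: [0.6271, -0.0733, 0.1289]
ee_rot: [0.001, 0.997, -0.074, 0.0]
contact_force: [-0.5, -0.3, 0.1]
width: 0.0189
```

```bash
python3 -c "
from h import *
go(.628,-.0625,.0905,-7.4)"
```

```text
t 5.92 pos [ 0.6271 -0.0733  0.1289] hd -8.51 w 0.0189 f [-0.5 -0.3  0.1]
shift [-0.0007 -0.0109  0.0383] rotv [ 0.1 -0.  -1.1]
```

Call:
send_rows([
  {"linear": [-0.001, -0.01, 0.01], "delta_rot": [0, 0, -1], "fingers": 0.0},
  {"linear": [0, 0, 0.015], "delta_rot": [0, 0, 0], "fingers": 0.0},
  {"linear": [0, 0, 0.01], "delta_rot": [0, 0, 0], "fingers": 0.0},
  {"linear": [0, 0, 0], "delta_rot": [0, 0, 0], "fingers": 0.0},
  {"linear": [0, 0, 0], "delta_rot": [0, 0, 0], "fingers": 0.0},
])

```text
clock: 6.33
position: [0.6263, -0.0632, 0.0964]
ee_rot: [0.001, 0.998, -0.065, 0.002]
contact_force: [1.5, -0.6, -0.1]
width: 0.0188
```

```bash
python3 -c "
from h import *
go(.628,-.0625,.0895,-7.4)"
```

```text
t 6.33 pos [ 0.6263 -0.0632  0.0964] hd -7.51 w 0.0188 f [ 1.5 -0.6 -0.1]
shift [ 0.0015 -0.0009  0.0069] rotv [ 0.1 -0.3 -0.1]
```

Call:
send_rows([
  {"linear": [0.0015, 0, 0.007], "delta_rot": [0, 0, 0], "fingers": 0.0},
  {"linear": [0, 0, 0.001], "delta_rot": [0, 0, 0], "fingers": 0.0},
  {"linear": [0, 0, 0], "delta_rot": [0, 0, 0], "fingers": 0.022},
  {"linear": [0, 0, 0], "delta_rot": [0, 0, 0], "fingers": 0.03},
  {"linear": [0, 0, 0], "delta_rot": [0, 0, 0], "fingers": 0.05},
  {"linear": [0, 0, 0], "delta_rot": [0, 0, 0], "fingers": 0.05},
])

```text
clock: 6.83
position: [0.6295, -0.0635, 0.0912]
ee_rot: [0.001, 0.998, -0.065, 0.005]
contact_force: [-0.2, 0.7, 0.2]
width: 0.05
```

Call:
send_rows([
  {"linear": [0, 0, -0.02], "delta_rot": [0, 0, 0], "fingers": 0.05},
  {"linear": [0, 0, -0.04], "delta_rot": [0, 0, 0], "fingers": 0.05},
  {"linear": [0, 0, -0.04], "delta_rot": [0, 0, 0], "fingers": 0.05},
  {"linear": [-0.02, -0.02, -0.02], "delta_rot": [0, 0, -2], "fingers": 0.05},
  {"linear": [-0.028, -0.03, 0], "delta_rot": [0, 0, -2], "fingers": 0.05},
  {"linear": [-0.028, -0.03, 0], "delta_rot": [0, 0, -2], "fingers": 0.05},
  {"linear": [-0.028, -0.03, 0], "delta_rot": [0, 0, -2], "fingers": 0.05},
  {"linear": [-0.028, -0.03, 0], "delta_rot": [0, 0, 0], "fingers": 0.05},
  {"linear": [-0.028, -0.03, 0], "delta_rot": [0, 0, 0], "fingers": 0.05},
  {"linear": [-0.02, -0.03, 0], "delta_rot": [0, 0, 0], "fingers": 0.05},
  {"linear": [0, 0, 0], "delta_rot": [0, 0, 0], "fingers": 0.05},
])

```text
clock: 7.75
position: [0.4529, 0.1472, 0.2158]
ee_rot: [0.001, 1.0, 0.004, 0.01]
contact_force: [-0.8, -0.5, 0.6]
width: 0.0497
```

```bash
python3 - <<'E'
from h import *
im=save("wrist","w2");find("marker_center","wrist",.008,2);save("top","top2")
find("dibber_center","top",.07,1)
go(.438,.201,.1,0)
E
```

```text
marker_center wrist 0.84 [227.  31. 245. 184.] ctr [0.4426 0.199 ] size [0.015 0.136] long axis deg 89.7
dibber_center top 0.63 [312. 177. 359. 185.] ctr [ 0.6241 -0.0651] size [0.024 0.122] long axis deg 89.5
t 7.95 pos [0.4586 0.1427 0.216 ] hd 0.19 w 0.0497 f [ 0.6 -0.3  0.7]
shift [-0.0233 -0.059   0.1151] rotv [ 0.3 -1.4  0.2]
```

View pics/w2.png

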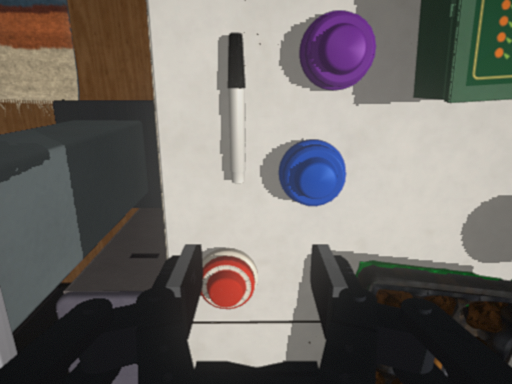

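View pics/top2.png

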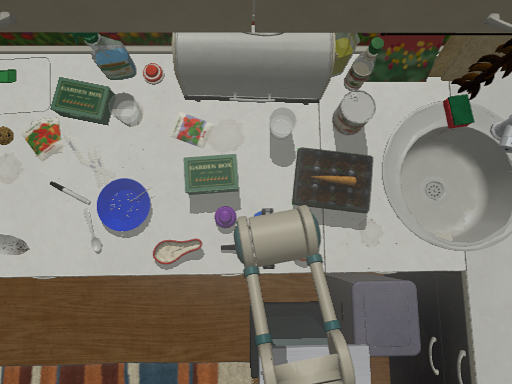

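The dibber lies on the tray's middle row, from (312,178) to (357,182) in the top view. In the wrist view the marker runs from (236,33) to (238,183), so its centre is (0.443,0.199).

Call:
send_rows([
  {"linear": [-0.008, -0.028, 0.01], "delta_rot": [0.3, -1.2, 0], "fingers": 0.05},
  {"linear": [-0.008, -0.028, 0.03], "delta_rot": [0, 0, 0], "fingers": 0.05},
  {"linear": [0, 0, 0.035], "delta_rot": [0, 0, 0], "fingers": 0.05},
  {"linear": [0, 0, 0.035], "delta_rot": [0, 0, 0], "fingers": 0.05},
  {"linear": [0, 0, 0.03], "delta_rot": [0, 0, 0], "fingers": 0.05},
  {"linear": [0, 0, 0.01], "delta_rot": [0, 0, 0], "fingers": 0.05},
  {"linear": [0, 0, 0], "delta_rot": [0, 0, 0], "fingers": 0.05},
  {"linear": [0, 0, 0], "delta_rot": [0, 0, 0], "fingers": 0.05},
])

```text
clock: 8.62
position: [0.4608, 0.1932, 0.0614]
ee_rot: [-0.0, 1.0, -0.007, 0.009]
contact_force: [0.2, 0.1, 0.7]
width: 0.0504
```

```bash
python3 -c "
from h import *
manip.get_image('wrist');find('marker_center','wrist',.008,1)
go(.4426,.199,.027,0)"
```

```text
marker_center wrist 0.92 [192.  93. 227. 333.] ctr [0.4379 0.2008] size [0.015 0.14 ] long axis deg 90.1
t 8.72 pos [0.4613 0.1937 0.0626] hd -0.79 w 0.0498 f [-0.3  0.7 -0.3]
shift [-0.0196 -0.005   0.0352] rotv [-0.1 -1.2 -0.8]
```

Call:
send_rows([
  {"linear": [-0.02, -0.006, 0.002], "delta_rot": [0, -1.2, -0.8], "fingers": 0.05},
  {"linear": [0, 0, 0.012], "delta_rot": [0, 0, 0], "fingers": 0.05},
  {"linear": [0, 0, 0.01], "delta_rot": [0, 0, 0], "fingers": 0.05},
  {"linear": [0, 0, 0], "delta_rot": [0, 0, 0], "fingers": 0.05},
  {"linear": [0, 0, 0], "delta_rot": [0, 0, 0], "fingers": 0.05},
])

```text
clock: 9.13
position: [0.4425, 0.2012, 0.0423]
ee_rot: [-0.002, 1.0, -0.0, 0.003]
contact_force: [-0.1, -0.6, 0.6]
width: 0.05
```

```bash
python3 -c "
from h import *
manip.get_image('wrist');find('marker_center','wrist',.008,1)
go(.439,.200,.027,0)"
```

```text
marker_center wrist 0.87 [232. 111. 261. 365.] ctr [0.4376 0.2009] size [0.015 0.139] long axis deg 88.6
t 9.23 pos [0.4426 0.2011 0.0423] hd -0.02 w 0.0502 f [0.5 0.2 0.1]
shift [-0.0037  0.0012  0.0153] rotv [-0.3 -0.4 -0. ]
```

Call:
send_rows([
  {"linear": [-0.004, 0, 0.008], "delta_rot": [0, 0, 0], "fingers": 0.05},
  {"linear": [0, 0, 0.008], "delta_rot": [0, 0, 0], "fingers": 0.05},
  {"linear": [0, 0, 0.002], "delta_rot": [0, 0, 0], "fingers": 0.05},
  {"linear": [0, 0, 0], "delta_rot": [0, 0, 0], "fingers": 0.0},
  {"linear": [0, 0, 0], "delta_rot": [0, 0, 0], "fingers": 0.0},
  {"linear": [0, 0, 0], "delta_rot": [0, 0, 0], "fingers": 0.0},
  {"linear": [0, 0, 0], "delta_rot": [0, 0, 0], "fingers": 0.0},
  {"linear": [0, 0, 0], "delta_rot": [0, 0, 0], "fingers": 0.0},
], force=30)

```text
clock: 9.9
position: [0.4364, 0.2018, 0.0259]
ee_rot: [-0.003, 1.0, -0.001, 0.002]
contact_force: [0.0, 0.1, -0.3]
width: 0.0147
```

Call:
send_rows([
  {"linear": [0, 0, -0.02], "delta_rot": [0, 0, 0], "fingers": 0.0},
  {"linear": [0, 0, -0.04], "delta_rot": [0, 0, 0], "fingers": 0.0},
  {"linear": [0, 0, -0.04], "delta_rot": [0, 0, 0], "fingers": 0.0},
  {"linear": [0, 0, -0.02], "delta_rot": [0, 0, 0], "fingers": 0.0},
  {"linear": [0.016, 0.03, 0], "delta_rot": [0, 0, 0], "fingers": 0.0},
  {"linear": [0.018, 0.036, 0], "delta_rot": [0, 0, 0], "fingers": 0.0},
  {"linear": [0.018, 0.036, 0], "delta_rot": [0, 0, 0], "fingers": 0.0},
  {"linear": [0.018, 0.036, 0], "delta_rot": [0, 0, 0], "fingers": 0.0},
  {"linear": [0.018, 0.036, 0], "delta_rot": [0, 0, 0], "fingers": 0.0},
  {"linear": [0.018, 0.036, 0], "delta_rot": [0, 0, 0], "fingers": 0.0},
  {"linear": [0.018, 0.03, 0], "delta_rot": [0, 0, 0], "fingers": 0.0},
  {"linear": [0, 0, 0], "delta_rot": [0, 0, 0], "fingers": 0.0},
])

```text
clock: 10.9
position: [0.5674, -0.0481, 0.1494]
ee_rot: [-0.001, 1.0, 0.003, 0.004]
contact_force: [0.3, 0.3, 0.5]
width: 0.0145
```

```bash
python3 - <<'E'
from h import *
im=save("wrist","w3");find("marker_center","wrist",.13,1);find("dibber_center","wrist",.07,1)
go(.5764,-.0558,.12,-7.4)
E
```

```text
marker_center wrist 0.58 [237. 112. 274. 365.] ctr [ 0.563  -0.0368] size [0.015 0.124] long axis deg 91.4
dibber_center wrist 0.75 [321. 132. 379. 300.] ctr [ 0.6253 -0.0434] size [0.022 0.112] long axis deg 81.0
t 11.05 pos [ 0.5624 -0.0421  0.1488] hd 0.56 w 0.0143 f [ 0.  -0.6  0.7]
shift [0.0138 0.0141 0.0287] rotv [-0.4 -0.1  8. ]
```

View pics/w3.png

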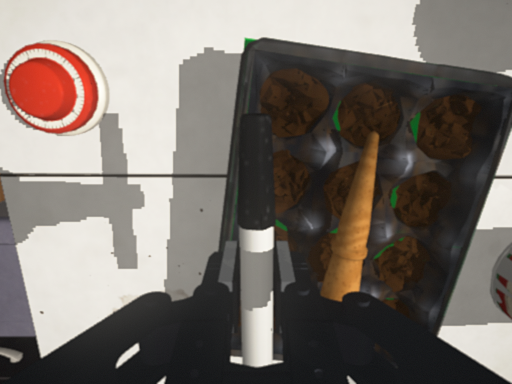

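The dibber lies along the middle row at about 81°, against the tray's 82.6°. Next I'll lower the marker.

Call:
send_rows([
  {"linear": [0.007, 0.007, 0], "delta_rot": [0, 0, 4], "fingers": 0.0},
  {"linear": [0.007, 0.007, 0.01], "delta_rot": [0, 0, 4], "fingers": 0.0},
  {"linear": [0, 0, 0.02], "delta_rot": [0, 0, 0], "fingers": 0.0},
  {"linear": [0, 0, 0.015], "delta_rot": [0, 0, 0], "fingers": 0.0},
  {"linear": [0, 0, 0], "delta_rot": [0, 0, 0], "fingers": 0.0},
  {"linear": [0, 0, 0], "delta_rot": [0, 0, 0], "fingers": 0.0},
])

```text
clock: 11.55
position: [0.5709, -0.0464, 0.1025]
ee_rot: [-0.006, 0.998, -0.064, -0.002]
contact_force: [-0.3, 0.6, 0.2]
width: 0.0145
```

```bash
python3 -c "
from h import *
print(unproj('wrist',[[258,42],[510,75]],.058))
go(.5764,-.0558,.0845,-7.4)"
```

```text
[[0.58347103 0.05065249 0.058     ]
 [0.69508362 0.02229566 0.058     ]]
t 11.55 pos [ 0.5709 -0.0464  0.1025] hd -7.3 w 0.0145 f [-0.3  0.6  0.2]
shift [0.0068 0.0089 0.0179] rotv [-0.6  0.3  0.1]
```

Call:
send_rows([
  {"linear": [0.006, 0.009, 0.003], "delta_rot": [-0.5, 0.3, 0], "fingers": 0.0},
  {"linear": [0, 0, 0.007], "delta_rot": [0, 0, 0], "fingers": 0.0},
  {"linear": [0, 0, 0.003], "delta_rot": [0, 0, 0], "fingers": 0.0},
  {"linear": [0, 0, 0], "delta_rot": [0, 0, 0], "fingers": 0.0},
  {"linear": [0, 0, 0], "delta_rot": [0, 0, 0], "fingers": 0.0},
])

```text
clock: 11.97
position: [0.5762, -0.0542, 0.091]
ee_rot: [-0.001, 0.998, -0.062, 0.002]
contact_force: [0.9, -0.2, -0.1]
width: 0.0146
```

```bash
python3 -c "
from h import *
go(.5764,-.0558,.0845,-7.4)"
```

```text
t 11.97 pos [ 0.5762 -0.0542  0.091 ] hd -7.07 w 0.0146 f [ 0.9 -0.2 -0.1]
shift [0.0003 0.0016 0.0065] rotv [-0.1 -0.2  0.3]
```

Call:
send_rows([
  {"linear": [0, 0.001, 0.005], "delta_rot": [0, 0, 0], "fingers": 0.0},
  {"linear": [0, 0, 0.002], "delta_rot": [0, 0, 0], "fingers": 0.0},
  {"linear": [0, 0, 0], "delta_rot": [0, 0, 0], "fingers": 0.017},
  {"linear": [0, 0, 0], "delta_rot": [0, 0, 0], "fingers": 0.02},
  {"linear": [0, 0, 0], "delta_rot": [0, 0, 0], "fingers": 0.025},
  {"linear": [0, 0, 0], "delta_rot": [0, 0, 0], "fingers": 0.035},
  {"linear": [0, 0, 0], "delta_rot": [0, 0, 0], "fingers": 0.035},
])

```text
clock: 12.55
position: [0.5767, -0.0558, 0.0843]
ee_rot: [-0.001, 0.998, -0.062, 0.003]
contact_force: [-0.6, -0.3, -0.2]
width: 0.035
```

Call:
send_rows([
  {"linear": [0, 0, -0.02], "delta_rot": [0, 0, 0], "fingers": 0.035},
  {"linear": [0, 0, -0.04], "delta_rot": [0, 0, 0], "fingers": 0.035},
  {"linear": [0, 0, -0.04], "delta_rot": [0, 0, 0], "fingers": 0.085},
  {"linear": [-0.02, 0, -0.02], "delta_rot": [0, 0, 0], "fingers": 0.085},
  {"linear": [-0.035, -0.005, 0], "delta_rot": [0, 0, -2], "fingers": 0.085},
  {"linear": [-0.035, -0.01, 0], "delta_rot": [0, 0, -2], "fingers": 0.085},
  {"linear": [-0.035, -0.015, 0], "delta_rot": [0, 0, -2], "fingers": 0.085},
  {"linear": [-0.025, -0.015, 0], "delta_rot": [0, 0, -1], "fingers": 0.085},
  {"linear": [0, 0, 0], "delta_rot": [0, 0, 0], "fingers": 0.085},
  {"linear": [0, 0, 0], "delta_rot": [0, 0, 0], "fingers": 0.085},
])

```text
clock: 13.38
position: [0.425, 0.002, 0.2095]
ee_rot: [-0.0, 1.0, 0.001, 0.005]
contact_force: [0.5, 0.2, 0.2]
width: 0.0849
```

```bash
python3 - <<'E'
from h import *
a=save("wrist","w4");find("timer_center","wrist",.03,3);b=save("top","top4")
cv2.imwrite("pics/w4b.png",np.hstack([a,cv2.resize(b[130:230,260:390],(500,384))])[:,:,::-1][:, :800*2][::1,::1]);im=cv2.imread("pics/w4b.png");cv2.imwrite("pics/w4b.png",cv2.resize(im,(800,304)))
go(.425,.031,.1,0)
E
```

```text
timer_center wrist 0.93 [317.   0. 401.  51.] ctr [0.5091 0.1272] size [0.036 0.064] long axis deg 0.2
timer_center wrist 0.9 [223. 108. 293. 181.] ctr [0.4268 0.0305] size [0.06  0.061] long axis deg 136.2
t 13.53 pos [0.4267 0.0013 0.2092] hd 0.07 w 0.085 f [-0.1 -0.6 -0.6]
shift [-0.0028 -0.0297  0.1091] rotv [-0.  -0.6  0.1]
```

View pics/w4b.png

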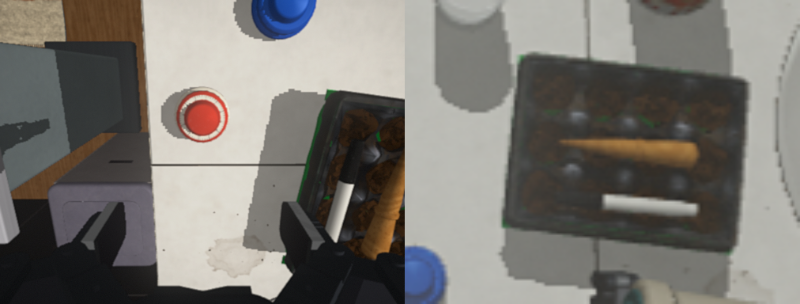

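The marker lies along the nearest row with its black cap to the left. The red timer is at about (203,116) px in the scaled view, which puts it at (0.4265,0.0305).

Call:
send_rows([
  {"linear": [0, -0.015, 0.01], "delta_rot": [0, -0.6, 0], "fingers": 0.085},
  {"linear": [0, -0.015, 0.03], "delta_rot": [0, 0, 0], "fingers": 0.085},
  {"linear": [0, 0, 0.035], "delta_rot": [0, 0, 0], "fingers": 0.085},
  {"linear": [0, 0, 0.03], "delta_rot": [0, 0, 0], "fingers": 0.085},
  {"linear": [0, 0, 0.02], "delta_rot": [0, 0, 0], "fingers": 0.085},
  {"linear": [0, 0, 0], "delta_rot": [0, 0, 0], "fingers": 0.085},
  {"linear": [0, 0, 0], "delta_rot": [0, 0, 0], "fingers": 0.085},
])

```text
clock: 14.12
position: [0.4423, 0.0282, 0.0809]
ee_rot: [0.001, 1.0, -0.002, 0.007]
contact_force: [0.9, 0.5, 0.7]
width: 0.0847
```

```bash
python3 -c "
from h import *
manip.get_image('wrist');find('timer_center','wrist',.03,2)
go(.4265,.0305,.042,0)"
```

```text
timer_center wrist 0.59 [175. 168. 283. 282.] ctr [0.4277 0.0337] size [0.056 0.065] long axis deg 91.0
timer_center wrist 0.58 [324.   0. 469.  77.] ctr [0.5085 0.1273] size [0.032 0.064] long axis deg 179.9
t 14.22 pos [0.4427 0.0281 0.082 ] hd -0.23 w 0.0852 f [-0.4  0.   0.3]
shift [-0.0168 -0.0024  0.0398] rotv [ 0.2 -0.9 -0.2]
```

Call:
send_rows([
  {"linear": [-0.016, -0.003, 0], "delta_rot": [0.2, -0.9, 0], "fingers": 0.085},
  {"linear": [0, 0, 0], "delta_rot": [0, 0, 0], "fingers": 0.085},
  {"linear": [0, 0, 0], "delta_rot": [0, 0, 0], "fingers": 0.085},
  {"linear": [-0.001, 0, 0.012], "delta_rot": [0, 0, 0], "fingers": 0.085},
  {"linear": [-0.001, 0, 0.012], "delta_rot": [0, 0, 0], "fingers": 0.085},
  {"linear": [0, 0, 0], "delta_rot": [0, 0, 0], "fingers": 0.085},
  {"linear": [0, 0, 0], "delta_rot": [0, 0, 0], "fingers": 0.085},
])

```text
clock: 14.8
position: [0.4286, 0.0307, 0.0645]
ee_rot: [0.0, 1.0, -0.002, 0.008]
contact_force: [0.5, -0.3, -0.6]
width: 0.0853
```

```bash
python3 -c "
from h import *
manip.get_image('wrist');find('timer_center','wrist',.03,2)
go(.427,.031,.042,0)"
```

```text
timer_center wrist 0.69 [190. 178. 312. 302.] ctr [0.426  0.0351] size [0.055 0.065] long axis deg 92.4
timer_center wrist 0.63 [358.   0. 512.  80.] ctr [0.5042 0.1267] size [0.031 0.061] long axis deg 179.9
t 14.9 pos [0.4287 0.0307 0.0646] hd -0.28 w 0.0853 f [ 0.3 -0.1  0.5]
shift [-0.0021 -0.0003  0.0226] rotv [ 0.  -0.9 -0.3]
```

Call:
send_rows([
  {"linear": [-0.002, -0.001, 0.01], "delta_rot": [0, -0.9, 0], "fingers": 0.085},
  {"linear": [0, 0, 0.01], "delta_rot": [0, 0, 0], "fingers": 0.085},
  {"linear": [0, 0, 0.006], "delta_rot": [0, 0, 0], "fingers": 0.085},
  {"linear": [0, 0, 0], "delta_rot": [0, 0, 0], "fingers": 0.085},
  {"linear": [0, 0, 0], "delta_rot": [0, 0, 0], "fingers": 0.0},
  {"linear": [0, 0, 0], "delta_rot": [0, 0, 0], "fingers": 0.0},
  {"linear": [0, 0, 0], "delta_rot": [0, 0, 0], "fingers": 0.0},
  {"linear": [0, 0, 0], "delta_rot": [0, 0, 0], "fingers": 0.0},
  {"linear": [0, 0, 0], "delta_rot": [0, 0, 0], "fingers": 0.0},
], force=30)

```text
clock: 15.65
position: [0.4289, 0.0318, 0.0396]
ee_rot: [0.0, 1.0, -0.002, 0.001]
contact_force: [0.3, -0.9, -0.9]
width: 0.0561
```

```bash
python3 -c "
from h import *
go(.427,.031,.042,0)"
```

```text
t 15.65 pos [0.4289 0.0318 0.0396] hd -0.27 w 0.0561 f [ 0.3 -0.9 -0.9]
shift [-0.0019  0.0008 -0.0024] rotv [ 0.  -0.1 -0.3]
```

Call:
send_rows([
  {"linear": [0, 0, -0.02], "delta_rot": [0, 0, 0], "fingers": 0.0},
  {"linear": [0, 0, -0.035], "delta_rot": [0, 0, 0], "fingers": 0.0},
  {"linear": [0, 0, -0.04], "delta_rot": [0, 0, 0], "fingers": 0.0},
  {"linear": [0, 0, -0.04], "delta_rot": [0, 0, 0], "fingers": 0.0},
  {"linear": [0, 0, -0.03], "delta_rot": [0, 0, 0], "fingers": 0.0},
  {"linear": [0.015, -0.015, 0], "delta_rot": [0, 0, 0], "fingers": 0.0},
  {"linear": [0.025, -0.025, 0], "delta_rot": [0, 0, 0], "fingers": 0.0},
  {"linear": [0.025, -0.025, 0], "delta_rot": [0, 0, 0], "fingers": 0.0},
  {"linear": [0.025, -0.025, 0], "delta_rot": [0, 0, 0], "fingers": 0.0},
  {"linear": [0.025, -0.025, 0], "delta_rot": [0, 0, 0], "fingers": 0.0},
  {"linear": [0.015, -0.015, 0], "delta_rot": [0, 0, 0], "fingers": 0.0},
  {"linear": [0, 0, 0], "delta_rot": [0, 0, 0], "fingers": 0.0},
])

```text
clock: 16.65
position: [0.563, 0.1664, 0.2147]
ee_rot: [-0.0, 1.0, -0.005, 0.003]
contact_force: [0.5, -0.1, -0.2]
width: 0.0566
```

```bash
python3 - <<'E'
from h import *
save("wrist","w5");find("seed_tin","wrist",.066,2)
go(.647,.294,.2,0)
E
```

```text
seed_tin wrist 0.71 [296.   0. 454. 123.] ctr [0.6465 0.2556] size [0.088 0.108] long axis deg 179.4
t 16.75 pos [0.5598 0.164  0.2144] hd -0.58 w 0.0564 f [-0.9 -0.3 -1.2]
shift [ 0.0859 -0.1309  0.0143] rotv [ 0.1 -0.2 -0.6]
```

View pics/w5.png

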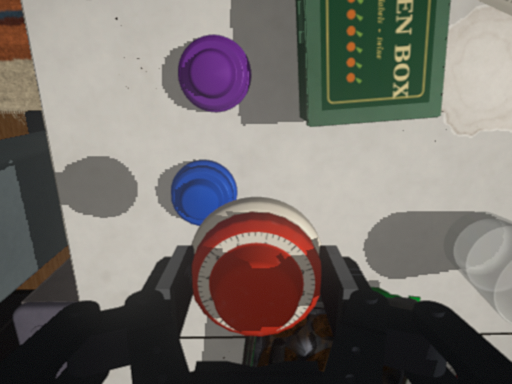

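The timer is held, with its base visible around (257,225) px and the dial at (257,275). The near side of the tin's lid runs from (308,124) to (441,116). I'll move closer for a full view of the lid.

Call:
send_rows([
  {"linear": [0.02, -0.01, 0], "delta_rot": [0, 0, 0], "fingers": 0.0},
  {"linear": [0.03, -0.015, 0], "delta_rot": [0, 0, 0], "fingers": 0.0},
  {"linear": [0.03, -0.02, 0], "delta_rot": [0, 0, 0], "fingers": 0.0},
  {"linear": [0, -0.015, 0], "delta_rot": [0, 0, 0], "fingers": 0.0},
  {"linear": [0, 0, 0], "delta_rot": [0, 0, 0], "fingers": 0.0},
  {"linear": [0, 0, 0], "delta_rot": [0, 0, 0], "fingers": 0.0},
])

```text
clock: 17.25
position: [0.6349, 0.2177, 0.2123]
ee_rot: [0.004, 1.0, -0.007, -0.005]
contact_force: [-0.1, -0.6, 0.3]
width: 0.0564
```

```bash
python3 - <<'E'
from h import *
im=save("wrist","w6");find("seed_tin","wrist",.066,1);find("timer_center","wrist",.2,1)
s=manip.get_state();p=np.array(s["position"])
for dz in (0,.02,.035): print("proj TCP",dz,proj("wrist",p-[0,0,dz]).round(0),proj("wrist",p-[0.03,0,dz]).round(0))
go(.647,.294,.14,0)
E
```

```text
seed_tin wrist 0.64 [198.   0. 352. 188.] ctr [0.6481 0.2845] size [0.103 0.137] long axis deg 95.6
timer_center wrist 0.89 [106. 209. 174. 274.] ctr [0.5844 0.2345] size [0.025 0.03 ] long axis deg 42.5
proj TCP 0 [[257. 292.]] [[183. 292.]]
proj TCP 0.02 [[257. 266.]] [[192. 267.]]
proj TCP 0.035 [[258. 251.]] [[198. 251.]]
t 17.4 pos [0.6343 0.2174 0.2129] hd -0.9 w 0.0568 f [-0.2 -0.  -0.2]
shift [ 0.0122 -0.0773  0.0721] rotv [ 0.5  0.5 -0.9]
```

View pics/w6.png

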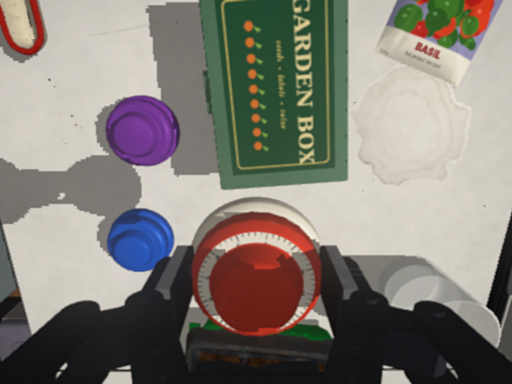

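```bash
python3 - <<'E'
from h import *
P=unproj("wrist",[[222,187],[347,181],[203,0],[341,0]],.066)[:,:2];print(P.round(4))
n=P[0]-P[1];print("front dir deg",np.degrees(np.arctan2(-n[1],-n[0])),"width",np.linalg.norm(n))
for a in (-3,-2,0,2): print(a,"centre",(P[:2].mean(0)+.077*np.array([-np.sin(np.radians(a)),np.cos(np.radians(a))])).round(4))
im=cv2.imread("pics/top0.png");h=cv2.cvtColor(im,cv2.COLOR_BGR2HSV)[145:200,175:245]
m=cv2.inRange(h,(50,60,30),(95,255,200));m=cv2.morphologyEx(m,cv2.MORPH_CLOSE,np.ones((5,5)))
n,l,st,ce=cv2.connectedComponentsWithStats(m);k=1+st[1:,4].argmax();ys,xs=np.nonzero(l==k)
rc=cv2.minAreaRect(np.c_[xs+175,ys+145].astype(np.float32));w=unproj("top",cv2.boxPoints(rc),.066)[:,:2];print("top",w.mean(0).round(4),w.round(3).tolist())
E
```

```text
[[0.6046 0.2172]
 [0.706  0.2209]
 [0.5979 0.3527]
 [0.6932 0.3509]]
front dir deg 2.0945113277663348 width 0.10144217547408936
-3 centre [0.6593 0.296 ]
-2 centre [0.658 0.296]
0 centre [0.6553 0.2961]
2 centre [0.6526 0.296 ]
top [0.6501 0.2994] [[0.69, 0.371], [0.694, 0.23], [0.61, 0.228], [0.607, 0.368]]
```

The lid corners are at (222,187) and (347,181) px, which puts the tin centre at about (0.650,0.2955). The top view agrees to within 4 mm.

Call:
send_rows([
  {"linear": [0.005, -0.015, 0], "delta_rot": [0.5, 0.5, 0], "fingers": 0.0},
  {"linear": [0.006, -0.03, 0.01], "delta_rot": [0, 0, 0], "fingers": 0.0},
  {"linear": [0.005, -0.03, 0.02], "delta_rot": [0, 0, 0], "fingers": 0.0},
  {"linear": [0, 0, 0.03], "delta_rot": [0, 0, 0], "fingers": 0.0},
  {"linear": [0, 0, 0.01], "delta_rot": [0, 0, 0], "fingers": 0.0},
  {"linear": [0, 0, 0], "delta_rot": [0, 0, 0], "fingers": 0.0},
  {"linear": [0, 0, 0], "delta_rot": [0, 0, 0], "fingers": 0.0},
])

```text
clock: 17.98
position: [0.6519, 0.2945, 0.1462]
ee_rot: [-0.003, 1.0, -0.011, 0.004]
contact_force: [0.5, -0.5, -0.7]
width: 0.0566
```

```bash
python3 -c "
from h import *
go(.650,.2955,.107,0)"
```

```text
t 17.98 pos [0.6519 0.2945 0.1462] hd -1.24 w 0.0566 f [ 0.5 -0.5 -0.7]
shift [-0.0022 -0.0007  0.0392] rotv [-0.3 -0.5 -1.2]
```

Call:
send_rows([
  {"linear": [-0.002, -0.001, 0.012], "delta_rot": [-0.3, -0.5, 0], "fingers": 0.0},
  {"linear": [0, 0, 0.015], "delta_rot": [0, 0, 0], "fingers": 0.0},
  {"linear": [0, 0, 0.01], "delta_rot": [0, 0, 0], "fingers": 0.0},
  {"linear": [0, 0, 0.003], "delta_rot": [0, 0, 0], "fingers": 0.0},
  {"linear": [0, 0, 0], "delta_rot": [0, 0, 0], "fingers": 0.0},
  {"linear": [0, 0, 0], "delta_rot": [0, 0, 0], "fingers": 0.0},
])

```text
clock: 18.48
position: [0.6524, 0.294, 0.11]
ee_rot: [-0.001, 1.0, -0.013, 0.003]
contact_force: [0.2, -0.6, -0.4]
width: 0.0569
```

```bash
python3 -c "
from h import *
go(.650,.2955,.1065,0)"
```

```text
t 18.48 pos [0.6524 0.294  0.11  ] hd -1.46 w 0.0569 f [ 0.2 -0.6 -0.4]
shift [-0.0025 -0.0014  0.0035] rotv [-0.2 -0.4 -1.5]
```

Call:
send_rows([
  {"linear": [-0.002, -0.001, 0.003], "delta_rot": [0, 0, 0], "fingers": 0.0},
  {"linear": [0, 0, 0.001], "delta_rot": [0, 0, 0], "fingers": 0.0},
  {"linear": [0, 0, 0], "delta_rot": [0, 0, 0], "fingers": 0.06},
  {"linear": [0, 0, 0], "delta_rot": [0, 0, 0], "fingers": 0.07},
  {"linear": [0, 0, 0], "delta_rot": [0, 0, 0], "fingers": 0.085},
  {"linear": [0, 0, 0], "delta_rot": [0, 0, 0], "fingers": 0.085},
  {"linear": [0, 0, 0], "delta_rot": [0, 0, 0], "fingers": 0.085},
])

```text
clock: 19.07
position: [0.6524, 0.2956, 0.1097]
ee_rot: [-0.002, 1.0, -0.013, 0.007]
contact_force: [-1.1, 0.1, 0.3]
width: 0.085
```

Call:
send_rows([
  {"linear": [0, 0, -0.02], "delta_rot": [0, 0, 0], "fingers": 0.085},
  {"linear": [0, 0, -0.035], "delta_rot": [0, 0, 0], "fingers": 0.085},
  {"linear": [0, 0, -0.035], "delta_rot": [0, 0, 0], "fingers": 0.085},
  {"linear": [0, 0, -0.015], "delta_rot": [0, 0, 0], "fingers": 0.085},
  {"linear": [-0.025, 0, 0], "delta_rot": [0, 0, 0], "fingers": 0.085},
  {"linear": [-0.035, 0, 0], "delta_rot": [0, 0, 0], "fingers": 0.085},
  {"linear": [-0.035, 0, 0], "delta_rot": [0, 0, 0], "fingers": 0.085},
  {"linear": [-0.035, 0, 0], "delta_rot": [0, 0, 0], "fingers": 0.085},
  {"linear": [-0.035, 0, 0], "delta_rot": [0, 0, 0], "fingers": 0.085},
  {"linear": [-0.035, 0, 0], "delta_rot": [0, 0, 0], "fingers": 0.085},
  {"linear": [-0.01, 0, 0], "delta_rot": [0, 0, 0], "fingers": 0.085},
  {"linear": [0, 0, 0], "delta_rot": [0, 0, 0], "fingers": 0.085},
])

```text
clock: 20.07
position: [0.4348, 0.2997, 0.2162]
ee_rot: [-0.004, 1.0, -0.014, 0.009]
contact_force: [1.2, 0.3, -0.9]
width: 0.085
```

```bash
python3 - <<'E'
from h import *
a=save("wrist","w7");find("rest_grip","wrist",.02,1);b=save("top","top7")
find("timer_center","top",.1,4)
cv2.imwrite("pics/w7b.png",cv2.resize(np.hstack([a,cv2.resize(b[120:230,170:300],(454,384))]),(800,318))[:,:,::-1])
go(.433,.36,.1,0)
E
```

```text
rest_grip wrist 0.92 [196.   0. 284. 154.] ctr [0.4298 0.3849] size [0.067 0.13 ] long axis deg 92.6
timer_center top 0.93 [217. 208. 238. 228.] ctr [0.5209 0.2508] size [0.055 0.055] long axis deg 89.4
timer_center top 0.92 [249. 211. 273. 232.] ctr [0.5046 0.1477] size [0.055 0.059] long axis deg 134.4
timer_center top 0.8 [200. 161. 224. 183.] ctr [0.6446 0.2883] size [0.063 0.064] long axis deg 89.6
t 20.27 pos [0.4393 0.3001 0.216 ] hd -1.79 w 0.085 f [ 0.2 -0.4  0.1]
shift [-0.0105 -0.0588  0.1163] rotv [-0.4 -1.2 -1.8]
```

View pics/w7b.png

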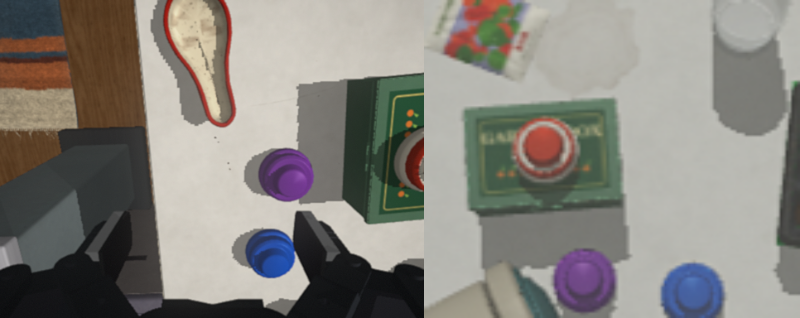

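The timer sits centred on the lid. In the scaled wrist view the rest's handle tip is at (221,125) and the bowl is cut off at the top. I'll shift left for the full view.

Call:
send_rows([
  {"linear": [0, -0.02, 0], "delta_rot": [-0.4, -1.2, -3], "fingers": 0.085},
  {"linear": [0, -0.02, 0], "delta_rot": [0, 0, -3], "fingers": 0.085},
  {"linear": [-0.003, -0.01, 0], "delta_rot": [0, 0, -2], "fingers": 0.085},
  {"linear": [0, 0, 0], "delta_rot": [0, 0, 0], "fingers": 0.085},
  {"linear": [0, 0, 0], "delta_rot": [0, 0, 0], "fingers": 0.085},
])

```text
clock: 20.68
position: [0.4439, 0.351, 0.2148]
ee_rot: [0.001, 0.999, 0.054, 0.001]
contact_force: [0.3, -0.7, 0.4]
width: 0.085
```

```bash
cat >> h.py <<'E'
def rest(n,z=.02):
    r=manip.masks_of("rest_grip",n)[0];print("p",round(r["p"],2),np.round(r["extent"]))
    ys,xs=np.nonzero(r["pixels"]);w=unproj(n,np.c_[xs,ys],z)[:,:2];c=w.mean(0);u=np.linalg.svd(w-c,full_matrices=False)[2][0]
    s=(w-c)@u;
    if abs(s.min())>s.max(): u=-u;s=-s   # handle end is farther from centroid
    v=np.array([-u[1],u[0]]);t=(w-c)@v
    def mid(a,b): k=(s>a)&(s<b);return (t[k].max()+t[k].min())/2,np.ptp(t[k])
    tip=s.max();h=mid(tip-48,tip) if 0 else mid(tip-.045,tip-.037);b=mid(s.min()+.030,s.min()+.038)
    H=c+u*(tip-.041)+v*h[0];B=c+u*(s.min()+.0335)+v*b[0]
    a=H-B;print("len",np.ptp(s).round(4),"handle mid",H.round(4),"w",round(h[1],4),"bowl",B.round(4),"w",round(b[1],4),"dist",np.linalg.norm(a).round(4),"x-axis deg",np.degrees(np.arctan2(a[1],a[0])).round(1))
E
python3 - <<'E'
from h import *
save("wrist","w8");rest("wrist")
go(.433,.36,.1,5)
E
```

```text
p 0.68 [205.  38. 285. 210.]
len 0.1536 handle mid [0.4428 0.3568] w 0.0365 bowl [0.4244 0.4337] w 0.0684 dist 0.0791 x-axis deg -76.5
t 20.78 pos [0.4434 0.3505 0.2149] hd 6.19 w 0.0852 f [-0.1 -0.4 -0.3]
shift [-0.0095 -0.0108  0.1148] rotv [ 0.1 -0.1  1.2]
```

Call:
send_rows([
  {"linear": [0, -0.003, 0], "delta_rot": [0, 0, -4], "fingers": 0.06},
  {"linear": [0, -0.003, 0.02], "delta_rot": [0, 0, -3.3], "fingers": 0.06},
  {"linear": [0, 0, 0.035], "delta_rot": [0, 0, 0], "fingers": 0.06},
  {"linear": [0, 0, 0.035], "delta_rot": [0, 0, 0], "fingers": 0.06},
  {"linear": [0, 0, 0.035], "delta_rot": [0, 0, 0], "fingers": 0.06},
  {"linear": [0, 0, 0.015], "delta_rot": [0, 0, 0], "fingers": 0.06},
  {"linear": [0, 0, 0], "delta_rot": [0, 0, 0], "fingers": 0.06},
  {"linear": [0, 0, 0], "delta_rot": [0, 0, 0], "fingers": 0.06},
])

```text
clock: 21.45
position: [0.4467, 0.351, 0.0737]
ee_rot: [0.001, 0.993, 0.116, 0.005]
contact_force: [-0.7, 0.1, -0.2]
width: 0.06
```

```bash
python3 - <<'E'
from h import *
save("wrist","w9");rest("wrist",.025)
go(.4428,.3568,.028,13.5)
E
```

```text
p 0.71 [177.   0. 322. 298.]
len 0.1517 handle mid [0.4448 0.3552] w 0.0357 bowl [0.4266 0.4302] w 0.0669 dist 0.0772 x-axis deg -76.3
t 21.55 pos [0.4475 0.3516 0.0749] hd 13.35 w 0.0601 f [1.3 0.1 0.2]
shift [-0.0039 -0.0062  0.0468] rotv [ 0.1 -0.7 -0.1]
```

View pics/w9.png

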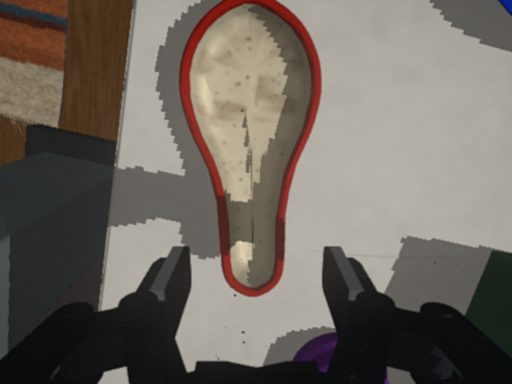

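The rest is well aligned between the jaws, with the handle tip at (253,293) px and the bowl at (250,90). I'll go down and grip.

Call:
send_rows([
  {"linear": [-0.003, -0.005, 0.01], "delta_rot": [0, -0.7, 0], "fingers": 0.06},
  {"linear": [0, 0, 0.02], "delta_rot": [0, 0, 0], "fingers": 0.06},
  {"linear": [0, 0, 0.015], "delta_rot": [0, 0, 0], "fingers": 0.06},
  {"linear": [0, 0, 0.003], "delta_rot": [0, 0, 0], "fingers": 0.06},
  {"linear": [0, 0, 0], "delta_rot": [0, 0, 0], "fingers": 0.06},
], force=45)

```text
clock: 21.97
position: [0.4485, 0.3601, 0.0321]
ee_rot: [-0.003, 0.993, 0.116, 0.007]
contact_force: [-0.3, -0.5, 0.3]
width: 0.0601
```

```bash
python3 - <<'E'
from h import *
go(.4440,.3565,.028,13.5)
E
```

```text
t 21.97 pos [0.4485 0.3601 0.0321] hd 13.28 w 0.0601 f [-0.3 -0.5  0.3]
shift [-0.0052  0.0025  0.004 ] rotv [-0.2 -0.8 -0.2]
```

Call:
send_rows([
  {"linear": [-0.004, 0.002, 0.003], "delta_rot": [-0.2, -0.8, 0], "fingers": 0.06},
  {"linear": [0, 0, 0], "delta_rot": [0, 0, 0], "fingers": 0.06},
  {"linear": [0, 0, 0], "delta_rot": [0, 0, 0], "fingers": 0.0},
  {"linear": [0, 0, 0], "delta_rot": [0, 0, 0], "fingers": 0.0},
  {"linear": [0, 0, 0], "delta_rot": [0, 0, 0], "fingers": 0.0},
  {"linear": [0, 0, 0], "delta_rot": [0, 0, 0], "fingers": 0.0},
  {"linear": [0, 0, 0], "delta_rot": [0, 0, 0], "fingers": 0.0},
], force=45)

```text
clock: 22.55
position: [0.4466, 0.3587, 0.0328]
ee_rot: [-0.002, 0.993, 0.116, 0.002]
contact_force: [-0.1, 0.0, -0.9]
width: 0.0292
```

Call:
send_rows([
  {"linear": [0, 0, -0.015], "delta_rot": [0, 0, 0], "fingers": 0.0},
  {"linear": [0, 0, -0.03], "delta_rot": [0, 0, 0], "fingers": 0.0},
  {"linear": [0, 0, -0.04], "delta_rot": [0, 0, 0], "fingers": 0.0},
  {"linear": [0, 0, -0.04], "delta_rot": [0, 0, 0], "fingers": 0.0},
  {"linear": [0, 0, -0.04], "delta_rot": [0, 0, 0], "fingers": 0.0},
  {"linear": [0, 0, -0.03], "delta_rot": [0, 0, 0], "fingers": 0.0},
  {"linear": [0, 0, 0], "delta_rot": [0, 0, 5], "fingers": 0.0},
  {"linear": [0, 0, 0], "delta_rot": [0, 0, 7], "fingers": 0.0},
  {"linear": [0, 0, 0], "delta_rot": [0, 0, 7], "fingers": 0.0},
  {"linear": [0, 0, 0], "delta_rot": [0, 0, 7], "fingers": 0.0},
  {"linear": [0, 0, 0], "delta_rot": [0, 0, 7], "fingers": 0.0},
  {"linear": [0, 0, 0], "delta_rot": [0, 0, 7], "fingers": 0.0},
])

```text
clock: 23.55
position: [0.4444, 0.3564, 0.2372]
ee_rot: [-0.0, 0.971, -0.24, 0.0]
contact_force: [0.2, 0.0, -0.9]
width: 0.0296
```

```bash
python3 - <<'E'
from h import *
go(.605,.134,.2,-93)
E
```

```text
t 23.55 pos [0.4444 0.3564 0.2372] hd -27.79 w 0.0296 f [ 0.2  0.  -0.9]
shift [0.2457 0.1219 0.0372] rotv [-0.1  0.  65.2]
```

Call:
send_rows([
  {"linear": [0, 0, 0], "delta_rot": [0, 0, 7], "fingers": 0.0},
  {"linear": [0, 0, 0], "delta_rot": [0, 0, 7], "fingers": 0.0},
  {"linear": [0, 0, 0], "delta_rot": [0, 0, 7], "fingers": 0.0},
  {"linear": [0, 0, 0], "delta_rot": [0, 0, 7], "fingers": 0.0},
  {"linear": [0, 0, 0], "delta_rot": [0, 0, 7], "fingers": 0.0},
  {"linear": [0, 0, 0], "delta_rot": [0, 0, 7], "fingers": 0.0},
  {"linear": [0, 0, 0], "delta_rot": [0, 0, 7], "fingers": 0.0},
  {"linear": [0, 0, 0], "delta_rot": [0, 0, 7], "fingers": 0.0},
  {"linear": [0, 0, 0], "delta_rot": [0, 0, 6], "fingers": 0.0},
  {"linear": [0, 0, 0], "delta_rot": [0, 0, 0], "fingers": 0.0},
])

```text
clock: 24.38
position: [0.4412, 0.3541, 0.2342]
ee_rot: [-0.003, -0.697, 0.717, 0.001]
contact_force: [0.6, -0.4, -0.9]
width: 0.0294
```

```bash
python3 - <<'E'
from h import *
go(.605,.134,.2,-93)
E
```

```text
t 24.38 pos [0.4412 0.3541 0.2342] hd -91.55 w 0.0294 f [ 0.6 -0.4 -0.9]
shift [ 0.2155 -0.1699  0.0341] rotv [ 0.3 -0.2  1.4]
```

Call:
send_rows([
  {"linear": [0.015, -0.012, 0], "delta_rot": [0.3, -0.2, 1], "fingers": 0.0},
  {"linear": [0.026, -0.02, 0], "delta_rot": [0, 0, 0], "fingers": 0.0},
  {"linear": [0.026, -0.02, 0], "delta_rot": [0, 0, 0], "fingers": 0.0},
  {"linear": [0.026, -0.02, 0], "delta_rot": [0, 0, 0], "fingers": 0.0},
  {"linear": [0.026, -0.02, 0], "delta_rot": [0, 0, 0], "fingers": 0.0},
  {"linear": [0.026, -0.02, 0], "delta_rot": [0, 0, 0], "fingers": 0.0},
  {"linear": [0.026, -0.02, 0], "delta_rot": [0, 0, 0], "fingers": 0.0},
  {"linear": [0.026, -0.02, 0], "delta_rot": [0, 0, 0], "fingers": 0.0},
  {"linear": [0.015, -0.012, 0], "delta_rot": [0, 0, 0], "fingers": 0.0},
  {"linear": [0, 0, 0], "delta_rot": [0, 0, 0], "fingers": 0.0},
  {"linear": [0, 0, 0], "delta_rot": [0, 0, 0], "fingers": 0.0},
])

```text
clock: 25.3
position: [0.6028, 0.1278, 0.2301]
ee_rot: [-0.002, -0.704, 0.71, 0.002]
contact_force: [-0.7, 0.0, -1.5]
width: 0.0297
```

```bash
python3 - <<'E'
from h import *
save("wrist","w10");rest("wrist",.2)
go(.605,.134,.08,-93)
E
```

```text
p 0.84 [153.   1. 339. 368.]
len 0.1788 handle mid [0.5738 0.1306] w 0.0367 bowl [0.678  0.1338] w 0.0766 dist 0.1043 x-axis deg -178.2
t 25.4 pos [0.6022 0.1288 0.2303] hd -90.48 w 0.0293 f [ 0.3 -0.  -1.8]
shift [-0.0052 -0.0036  0.1502] rotv [0.3 0.  2.5]
```

View pics/w10.png

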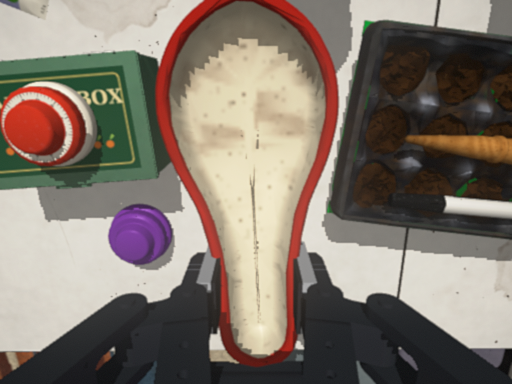

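The rest is held with its bowl away from the robot, between the tin and the tray. The dibber and marker are in place at the right edge. Now I'll lower it.

Call:
send_rows([
  {"linear": [-0.005, -0.003, 0.01], "delta_rot": [0.3, 0, 2], "fingers": 0.0},
  {"linear": [0, 0, 0.03], "delta_rot": [0, 0, 0], "fingers": 0.0},
  {"linear": [0, 0, 0.03], "delta_rot": [0, 0, 0], "fingers": 0.0},
  {"linear": [0, 0, 0.03], "delta_rot": [0, 0, 0], "fingers": 0.0},
  {"linear": [0, 0, 0.03], "delta_rot": [0, 0, 0], "fingers": 0.0},
  {"linear": [0, 0, 0.015], "delta_rot": [0, 0, 0], "fingers": 0.0},
  {"linear": [0, 0, 0], "delta_rot": [0, 0, 0], "fingers": 0.0},
  {"linear": [0, 0, 0], "delta_rot": [0, 0, 0], "fingers": 0.0},
])

```text
clock: 26.07
position: [0.6003, 0.1463, 0.0845]
ee_rot: [0.004, -0.698, 0.716, 0.0]
contact_force: [-0.5, 0.4, -1.8]
width: 0.0295
```

```bash
python3 - <<'E'
from h import *
go(.605,.134,.034,-93)
E
```

```text
t 26.07 pos [0.6003 0.1463 0.0845] hd -91.44 w 0.0295 f [-0.5  0.4 -1.8]
shift [ 0.0124 -0.0048  0.0505] rotv [-0.3  0.3  1.6]
```

Call:
send_rows([
  {"linear": [0.012, -0.004, 0.005], "delta_rot": [-0.3, 0.3, 1.5], "fingers": 0.0},
  {"linear": [0, 0, 0.02], "delta_rot": [0, 0, 0], "fingers": 0.0},
  {"linear": [0, 0, 0.015], "delta_rot": [0, 0, 0], "fingers": 0.0},
  {"linear": [0, 0, 0.005], "delta_rot": [0, 0, 0], "fingers": 0.0},
  {"linear": [0, 0, 0], "delta_rot": [0, 0, 0], "fingers": 0.0},
  {"linear": [0, 0, 0], "delta_rot": [0, 0, 0], "fingers": 0.0},
])

```text
clock: 26.57
position: [0.6102, 0.1343, 0.0465]
ee_rot: [0.005, -0.689, 0.725, -0.005]
contact_force: [-0.4, -0.1, -0.7]
width: 0.0294
```

```bash
python3 - <<'E'
from h import *
go(.605,.134,.034,-93)
E
```

```text
t 26.57 pos [0.6102 0.1343 0.0465] hd -92.95 w 0.0294 f [-0.4 -0.1 -0.7]
shift [0.0006 0.0054 0.0124] rotv [-0.8  0.1  0. ]
```

Call:
send_rows([
  {"linear": [0, 0.003, 0.004], "delta_rot": [-0.8, 0, 0], "fingers": 0.0},
  {"linear": [0, 0, 0.005], "delta_rot": [0, 0, 0], "fingers": 0.0},
  {"linear": [0, 0, 0.003], "delta_rot": [0, 0, 0], "fingers": 0.0},
  {"linear": [0, 0, 0], "delta_rot": [0, 0, 0], "fingers": 0.0},
  {"linear": [0, 0, 0], "delta_rot": [0, 0, 0], "fingers": 0.0},
])

```text
clock: 26.98
position: [0.61, 0.1343, 0.0375]
ee_rot: [0.003, -0.688, 0.725, -0.002]
contact_force: [-0.4, -0.2, -1.3]
width: 0.0295
```

```bash
python3 - <<'E'
from h import *
go(.605,.134,.034,-93)
E
```

```text
t 26.98 pos [0.61   0.1343 0.0375] hd -92.99 w 0.0295 f [-0.4 -0.2 -1.3]
shift [0.0006 0.005  0.0035] rotv [-0.4  0.1  0. ]
```

Call:
send_rows([
  {"linear": [0, 0, 0.004], "delta_rot": [0, 0, 0], "fingers": 0.0},
  {"linear": [0, 0, 0.0005], "delta_rot": [0, 0, 0], "fingers": 0.0},
  {"linear": [0, 0, 0], "delta_rot": [0, 0, 0], "fingers": 0.032},
  {"linear": [0, 0, 0], "delta_rot": [0, 0, 0], "fingers": 0.036},
  {"linear": [0, 0, 0], "delta_rot": [0, 0, 0], "fingers": 0.05},
  {"linear": [0, 0, 0], "delta_rot": [0, 0, 0], "fingers": 0.05},
])

```text
clock: 27.48
position: [0.6109, 0.1346, 0.0335]
ee_rot: [0.004, -0.688, 0.725, -0.002]
contact_force: [-0.6, -0.4, -0.3]
width: 0.0499
```

Call:
send_rows([
  {"linear": [0, 0, -0.01], "delta_rot": [0, 0, 0], "fingers": 0.05},
  {"linear": [0, 0, -0.02], "delta_rot": [0, 0, 0], "fingers": 0.05},
  {"linear": [0, 0, -0.04], "delta_rot": [0, 0, 0], "fingers": 0.05},
  {"linear": [0, 0, -0.04], "delta_rot": [0, 0, 0], "fingers": 0.05},
  {"linear": [0, 0, -0.04], "delta_rot": [0, 0, 0], "fingers": 0.05},
  {"linear": [0, 0.02, -0.02], "delta_rot": [0, 0, 0], "fingers": 0.05},
  {"linear": [0, 0.035, -0.01], "delta_rot": [0, 0, 0], "fingers": 0.05},
  {"linear": [0, 0.035, 0], "delta_rot": [0, 0, 0], "fingers": 0.05},
  {"linear": [0, 0.035, 0], "delta_rot": [0, 0, 0], "fingers": 0.05},
  {"linear": [0, 0.02, 0], "delta_rot": [0, 0, 0], "fingers": 0.05},
  {"linear": [0, 0, 0], "delta_rot": [0, 0, 0], "fingers": 0.05},
  {"linear": [0, 0, 0], "delta_rot": [0, 0, 0], "fingers": 0.05},
])

```text
clock: 28.48
position: [0.4614, 0.1418, 0.2312]
ee_rot: [0.01, -0.688, 0.726, -0.007]
contact_force: [-0.1, 0.4, 0.7]
width: 0.05
```

```bash
python3 - <<'E'
from h import *
b=save("top","top11");rest("top",.025)
find("timer_center","top",.1,4);find("dibber_center","top",.07,1);find("tumbler","top",.05,1);find("saucer","top",.02,1);find("marker_center","top",.066,2)
a=save("wrist","w11")
cv2.imwrite("pics/w11b.png",cv2.resize(np.hstack([a,cv2.resize(b[100:270,170:390],(497,384))]),(800,304))[:,:,::-1])
rest("wrist",.025)
go(.45,.134,.2,-93)
E
```

```text
p 0.65 [257. 152. 280. 201.]
len 0.1405 handle mid [0.6174 0.1338] w 0.0389 bowl [0.6834 0.1342] w 0.0665 dist 0.066 x-axis deg -179.7
timer_center top 0.93 [201. 164. 224. 185.] ctr [0.646  0.2883] size [0.059 0.06 ] long axis deg 180.0
timer_center top 0.66 [215. 205. 242. 229.] ctr [0.5216 0.2501] size [0.056 0.059] long axis deg 44.4
dibber_center top 0.6 [314. 174. 355. 186.] ctr [ 0.6269 -0.0667] size [0.019 0.114] long axis deg 85.6
tumbler top 0.71 [199. 160. 225. 184.] ctr [0.6547 0.2913] size [0.065 0.066] long axis deg 180.0
saucer top 0.56 [100. 179. 150. 230.] ctr [0.5657 0.5557] size [0.152 0.154] long axis deg 89.5
marker_center top 0.66 [312. 194. 355. 202.] ctr [ 0.5773 -0.0582] size [0.018 0.134] long axis deg 84.2
p 0.67 [236.   0. 279.  54.]
len 0.0445 handle mid [0.614  0.1405] w 0.0283 bowl [0.5849 0.1333] w 0.0326 dist 0.03 x-axis deg 13.8
t 28.93 pos [0.4625 0.1416 0.2293] hd -93.09 w 0.0499 f [ 0.3  0.3 -1.3]
shift [0.0084 0.0126 0.029 ] rotv [-1.2  0.3 -0.1]
```

View pics/w11b.png

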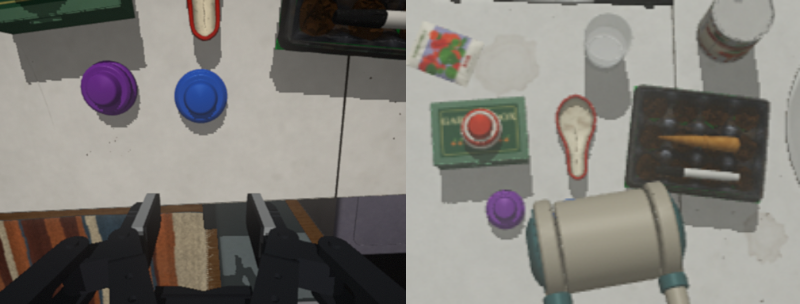

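```bash
python3 -c "
from h import *
print(manip.sign_off())"
```

```text
the job is handed in; nothing more can be done
None
```

All four things are set out and the job is handed in at about 29 s of the 99 s allowed. `sign_off` gave no verdict, so these are my own last checks from the top camera:

| Thing | Found at (m) | Wanted | Axis |
|---|---|---|---|
| Dibber on the middle row | (0.627, -0.067) | (0.628, -0.063) | about 86°, tray 82.6° |
| Marker on the nearest row | (0.577, -0.058) | (0.576, -0.056) | about 84°, tray 82.6° |
| Timer on the tin lid | (0.646, 0.288) | about (0.650, 0.2955) | looks upright |
| Spoon rest, handle middle | (0.617, 0.134) | (0.605, 0.134) | handle points at the robot |
| Spoon rest, bowl | (0.683, 0.134) | (0.676, 0.131) | |

- **Spoon rest:** it stands near the middle of the gap, clear of both the tray and the tin. It sits roughly 10 mm farther from the robot than I aimed for, within the 50 mm allowed.
- **Timer:** the top camera puts it about 8 mm off the tin's middle, inside the 15 mm allowed. The arm let it go about 2.5 mm off, and the picture shows it centred on the lid. The tool stopped about 4 mm higher than I expected when setting it down.
- **Bystanders:** the saucer stayed put (found within 1 mm of its first reading). The glass looks upright and in place in the picture, but the last network search for it reported the timer instead, so its position has no number. The purple and blue timers look untouched.

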